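Roll the steel roller onto the press line

TASK

Get the cutting board ready for the next pressing: press the fingertips lightly on top of the steel roller and push its top sideways, in several short strokes, so that it rolls across the cutting board and comes to rest along the red line, its middle over the line and its length parallel to it. Roll it only: never pick it up, and do not disturb the brass roller, the punch, the wooden block or the red tin.

Things in the scene. Friction and masses are not known exactly. Their poses are not given: they have to be found in the camera images.
- board: fixed cutting board, 300 x 380 x 30 mm, brown wood with a cream nylon top; origin at the centre of its underside, its top 30 mm above that (z up). The red line, 4 mm wide and 270 mm long with a short crossbar at each end, is painted flat on the top along the board's own x axis, through the middle (board y = 0)
- line_mid (a point): the middle of the red line, on the board's top surface; axes as the board's: x along the line, y across it
- steel_roller: loose silver-grey steel cylinder with two thin dark grooves, 40 mm in diameter, 110 mm long, about 0.45 kg; lies on the board 60 to 90 mm from the red line, on either side, parallel to it within about 7 degrees. Origin at its centre, 20 mm above the board's top; x axis along its length; y and z turn as it rolls
- roller_center (a point): the steel roller's centre. Fingertips resting on its top with a few newtons grip it: it rolls the way they move, by half the distance they move, and stops when they stop or lift, so one stroke carries it only about as far as the tips are wide. A fingertip edge pushed against its upper flank wedges it against the board
- brass_roller: loose yellow brass roller of the same size and axes, lying on the board on the other side of the red line, 60 to 90 mm from it; leave alone
- punch: loose dark steel hole punch standing upright on the board beyond the far (+x) end region of the line, 26 mm across, 62 mm high; origin at the centre of its foot; leave alone
- press_block: loose wooden block, 120 x 50 x 30 mm, on the bench beside the board; origin at the centre of its underside; leave alone
- eyelet_tin: loose closed red tin, 79 x 59 x 36 mm, on the bench beside the board; origin at the centre of its underside; leave alone

How it is judged:
By the outcome, as a careful person would: the job done as asked, in the order asked, and still so for the second after the job is handed in, with the robot touching nothing.
It also fails if it takes over 51 s, if anything falls off the work surface, if the arm or the gripper's body presses on something with over 40 N, if the wrist force passes 120 N, or if a joint passes its speed limit or range.

ROBOT

A 6-joint arm with a two-finger parallel gripper is mounted at the origin on the work surface. World frame = base frame: x ahead of the robot, y to its left, z up, the work surface at z = 0. Lengths are in m, angles in rad, forces in N, time in s.
With the tool pointing down it reaches from about 0.275 to 0.875 m from the base axis. Payload 12.5 kg.
Tool frame: the origin (TCP) lies on the centre line of the jaws, within the pads' length; the fingertips stand finger_overhang ahead of it and the grasp point (between the pads) lies 5 mm behind it (finger_overhang is the distance from the TCP to the fingertips, in m); z points along the fingers, y is the line along which they close (so a half turn about z gives the same grasp; the last joint's range is limited). The gripper opens to 85 mm and grips with 20 to 120 N. Pads are 22 mm wide; open, the fingers measure 114 mm over their backs; the gripper's body (76 mm by 85 mm) begins 54 mm behind the grasp point. The pads swing forward as they close: fully open they stand 13 mm farther back than shut.
Start: joints at [-1.222, 0.351, 1.652, -0, 1.139, -0.085], TCP at [0.231, -0.499, 0.224] pointing down, gripper open.
Joint ranges: [-2.75, 2.75], [-0.79, 2.1], [0.01, 2.65], [-1.57, 4.71], [0.07, 3.14], [-2.87, 2.87]. Speed limits (rad/s): [2.22, 2.22, 2.79, 3.14, 3.14, 3.14].

INTERFACE

Orientations are given as a rotation vector (axis times angle).
In Python, from rig import get_state, grab_frame, finish_job, finger_overhang gives the robot as it stands. The module is installed in compiled form; this text tells all that it offers.
- The arm moves only by the tool apply_moves, never from a script. Its argument "rows" is text: rows parted by semicolons, each of 4 numbers parted by spaces: the shift along the tool's x, y, z in mm, then the turn about the tool's z in rad. A call has 1 to 20 rows; each row shifts and turns the commanded pose from where the row before left it, along the tool's axes as they then stand; what a row does not reach is not made up. A row lasts 1/12 s, in which the tool goes at most 41.7 mm and 7.16 degrees, less where a joint would pass 70% of its speed; a pose out of reach is approached as far as the arm can. A call is refused whole if a number of a shift passes 41.7 or a number of a turn 0.125, either way. A call with a gripper value outside its range is refused whole. "claw" is the opening, from 0 (shut) to 1 (fully open), set as the call begins (left out, the last holds). The fingers move at their own pace and stop on an object; "force" is the grip in N (left out, the last holds). Time passes only in rows, so rows that do not move let the fingers close. It gives the time, the measured TCP pose, the force, the opening and the grip force at its end, in the units of the state.
- get_state(): the state, without advancing time (a new reading comes with each control period).
- grab_frame(name): name is "scene" or "top" or "wrist"; returns a dict with "image" (480x640x3 uint8, blue, green, red), "fov_y" (degrees; the focal length in pixels is half the picture's height over the tangent of half this angle, whatever the lens; pixels are square), "cx", "cy" (the principal point, pixels), "world_from_camera" (4x4, takes a point from camera to world coordinates). Camera axes: x right, y down, z forward; pixel columns grow to the right and rows downward; lengths in m; the calibration is good to about 2 mm. The wrist camera is an equidistant fisheye: a pixel r from the principal point sees the ray r / f radians off the axis. A picture is of the moment at which its call begins. There is no depth.
- finish_job(): hands the job in; it is judged then, once.
The state is a dict: "time_s": time; "q": joint angles; "qvel": joint speeds; "joint_torque": joint torques, N m; "eef_pos": TCP position; "tool_rot": TCP orientation; "force": force on the tool from outside, world axes, zero at the start; "torque": the same for the moment, N m; "opening": opening from 0.0 (shut) to 1.0 (fully open); "gripper_force": force on a finger pad.
Only numpy, scipy, OpenCV 4.12 (cv2) and the standard library are available. Lean on these libraries where they do the work, as an engineer would, in place of code of your own. Each camera call takes 0.05 s, during which the arm holds its last target. There are 200 camera calls.

## Working session

There is one attempt and no reset: what is moved stays moved. The work goes in short steps, Python scripts to look and compute and a tool call to move; the robot and the scene stay as the last step left them, time stands still between calls to the robot, and variables do not carry over. Pictures are saved under pics/ and viewed, at most 10 in all, crops included, and the job is handed in when it is done.

Besides the shell and the picture viewer there is one more tool, called after "Emit:" in YAML: its name, and indented under it one key for each argument. apply_moves: Moves the arm, as the interface text tells. Its arguments: {"type":"object","properties":{"rows":{"type":"string"},"claw":{"type":"number"},"force":{"type":"number"}},"required":["rows"]}

```bash
mkdir -p pics
python3 - <<'E'
from rig import *
import cv2
print(get_state(), finger_overhang)
for n in("top","scene"):
    f=grab_frame(n); cv2.imwrite(f"pics/{n}0.png",f["image"]); print(n,f["fov_y"],f["cx"],f["cy"],f["world_from_camera"])
E
```

```text
{'time_s': 0.0, 'q': array([-1.22160478e+00,  3.51239561e-01,  1.65244228e+00, -3.88367351e-06,
        1.13910178e+00, -8.45537314e-02]), 'qvel': array([ 0.00042372,  0.00127556,  0.0029978 ,  0.00015441, -0.00038535,
        0.00060775]), 'joint_torque': array([-8.44770466e-05, -5.06095684e+01, -2.91411316e+01, -1.39408144e-04,
        4.56785609e-03,  4.60587114e-05]), 'eef_pos': array([ 0.23107545, -0.49871919,  0.22364969]), 'tool_rot': array([-3.06684833e+00, -6.75745719e-01,  2.52212670e-04]), 'force': array([0.56633617, 1.03005693, 0.65620026]), 'torque': array([0.0105415 , 0.00041581, 0.00392705]), 'gripper_force': 0.0, 'opening': 1.0006195948802958} 0.014
top 49.08844622626775 311.9119177167417 234.85384902762755 [[ 0.00313594 -0.98725382  0.15912276  0.36945559]
 [-0.99996822 -0.00192957  0.00773532 -0.01723916]
 [-0.00732969 -0.15914196 -0.9872285   1.46655455]
 [ 0.          0.          0.          1.        ]]
scene 57.71426687677382 322.4385767911376 246.41668207790624 [[-7.33343335e-01  5.14142646e-01 -4.44820068e-01  1.02532944e+00]
 [ 6.79858459e-01  5.54752258e-01 -4.79627364e-01  4.50737096e-01]
 [ 1.68054795e-04 -6.54146217e-01 -7.56368097e-01  7.36998679e-01]
 [ 0.00000000e+00  0.00000000e+00  0.00000000e+00  1.00000000e+00]]
```

View pics/top0.png

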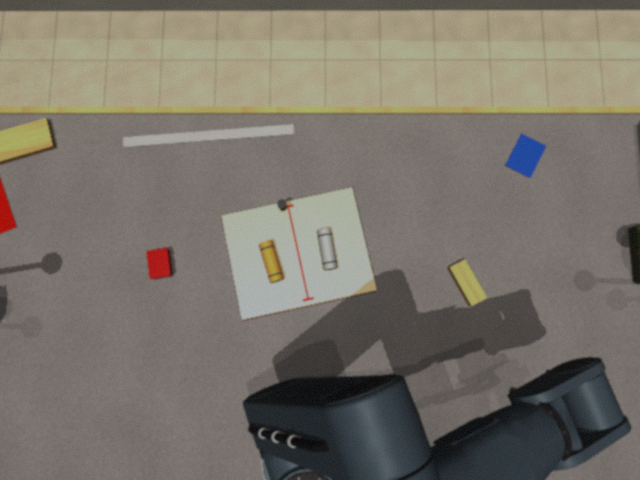

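View pics/scene0.png

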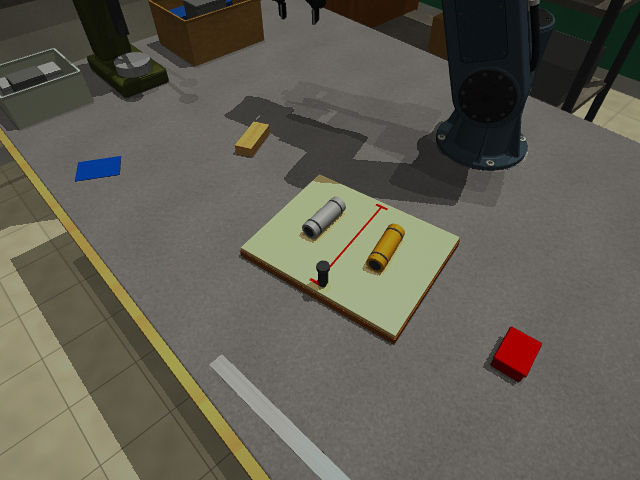

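The top view shows the line from about (290,205) to (308,299), the steel roller at (327,248) and the brass one at (271,261). The scene view shows the steel roller at (324,217) and the line from (380,207) to (315,282), with the punch at (323,272).

```bash
cat > h.py <<'E'
import numpy as np, cv2
from rig import *
def cast(f,uv,z):
    uv=np.atleast_2d(uv).astype(float); F=240/np.tan(np.radians(f["fov_y"])/2)
    T=f["world_from_camera"]; d=np.c_[(uv-[f["cx"],f["cy"]])/F,np.ones(len(uv))]@T[:3,:3].T
    return T[:3,3]+d*((z-T[2,3])/d[:,2])[:,None]
def mask(f,kind,box):
    h=cv2.cvtColor(f["image"],cv2.COLOR_BGR2HSV).astype(int); H,S,V=h[...,0],h[...,1],h[...,2]
    m={"red":((H<8)|(H>172))&(S>90)&(V>80),"brass":(H>12)&(H<28)&(S>120)&(V>80),"steel":(S<22)&(V>60)}[kind]
    k=np.zeros(m.shape,bool); x0,y0,x1,y1=box; k[y0:y1,x0:x1]=1
    m=(m&k).astype(np.uint8)
    n,l,st,_=cv2.connectedComponentsWithStats(m)
    if kind!="red": m=(l==1+np.argmax(st[1:,4])).astype(np.uint8)
    return m
def rep(f,kind,box,z):
    m=mask(f,kind,box); v,u=np.nonzero(m); P=cast(f,np.c_[u,v],z)[:,:2]
    c=P.mean(0); w,V=np.linalg.eigh(np.cov((P-c).T)); d=V[:,1]; d=d*np.sign(d[0]) 
    t=(P-c)@d; s=(P-c)@V[:,0]
    print(kind,len(u),"mid",(c+d*(t.min()+t.max())/2).round(4),"mean",c.round(4),"yaw",np.degrees(np.arctan2(d[1],d[0])).round(2),"len",np.ptp(t).round(4),"wid",np.ptp(s).round(4))
    return m
E
python3 - <<'E'
from h import *
B={"top":dict(red=(282,195,320,305),steel=(310,218,348,280),brass=(250,230,290,290)),
"scene":dict(red=(300,195,395,295),steel=(290,185,355,250),brass=(355,215,415,280))}
for n in B:
    f=grab_frame(n); o=f["image"].copy()
    for k,b in B[n].items():
        m=rep(f,k,b,.03 if k=="red" else .05); o[m>0]=(255,0,255)
    x0,y0,x1,y1={"top":(215,180,385,325),"scene":(235,170,465,345)}[n]
    cv2.imwrite(f"pics/m_{n}.png",cv2.resize(np.hstack([f["image"][y0:y1,x0:x1],o[y0:y1,x0:x1]]),None,fx=1.7,fy=1.7))
E
```

```text
red 111 mid [0.5538 0.0328] mean [0.5561 0.0333] yaw 12.09 len 0.2681 wid 0.0224
steel 1975 mid [ 0.5611 -0.0504] mean [ 0.5562 -0.0505] yaw 1.26 len 0.1692 wid 0.1044
brass 527 mid [0.5266 0.1046] mean [0.5262 0.1045] yaw 17.59 len 0.1099 wid 0.0369
red 192 mid [0.5544 0.033 ] mean [0.5436 0.0308] yaw 11.91 len 0.2706 wid 0.0294
steel 633 mid [ 0.5513 -0.0491] mean [ 0.551  -0.0492] yaw 11.79 len 0.122 wid 0.0439
brass 593 mid [0.5067 0.0994] mean [0.507  0.0995] yaw 20.68 len 0.1062 wid 0.0432
```

View pics/m_scene.png

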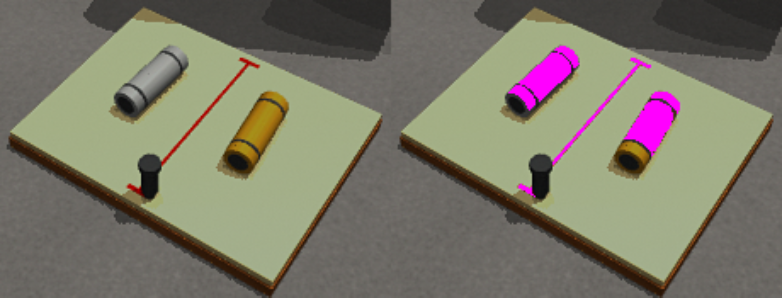

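Line: mid (0.554, 0.033), yaw 12°. The steel roller is about 80 mm to the −y side. I'll move above it with the fingers spread along the roller and the pad width across it.

Emit:
apply_moves:
  rows: "30.1 -17.1 0 0;30.1 -17.1 0 0;30.1 -17.1 0 0;30.1 -17.1 0 0;30.1 -17.1 0 0;30.1 -17.1 0 0;30.1 -17.1 0 0;30.1 -17.1 0 0;30.1 -17.1 0 0;30.1 -17.1 0 0;30.1 -17.1 0 0;30.1 -17.1 0 0;30.1 -17.1 0 0;30.1 -17.1 0 0;30.1 -17.1 0 0;30.1 -17.1 0 0;0 0 0 -0.12;0 0 0 -0.12;0 0 0 -0.12;0 0 0 -0.12"
  claw: 0.8

```text
time_s: 1.87
eef_pos: [0.5531, -0.048, 0.2239]
tool_rot: [-2.815, -1.395, 0.001]
force: [0.1, 0.5, -0.2]
opening: 0.798
gripper_force: 0.0
```

Emit:
apply_moves:
  rows: "0 0 0 -0.12;0 0 0 -0.12;0 0 0 -0.12;0 0 0 -0.12;0 0 0 -0.12;0 0 0 -0.12;0 0 0 -0.12;0 0 0 0;0 0 0 0"

```text
time_s: 2.62
eef_pos: [0.5531, -0.0483, 0.2241]
tool_rot: [-2.014, -2.411, 0.0]
force: [-0.6, -0.3, 0.5]
opening: 0.799
gripper_force: 0.0
```

Run:
```python
from h import *
f=grab_frame("wrist"); cv2.imwrite("pics/w1.png",f["image"]); print(f["fov_y"],f["cx"],f["cy"],f["world_from_camera"])
```

```text
65.70646984690485 317.88623167988237 242.70237207287946 [[ 9.83928974e-01  1.71380437e-01  5.01250361e-02  5.40632319e-01]
 [ 1.78558710e-01 -9.43180351e-01 -2.80227785e-01  2.45819135e-02]
 [-7.48611089e-04  2.84674499e-01 -9.58623946e-01  3.73180232e-01]
 [ 0.00000000e+00  0.00000000e+00  0.00000000e+00  1.00000000e+00]]
```

View pics/w1.png

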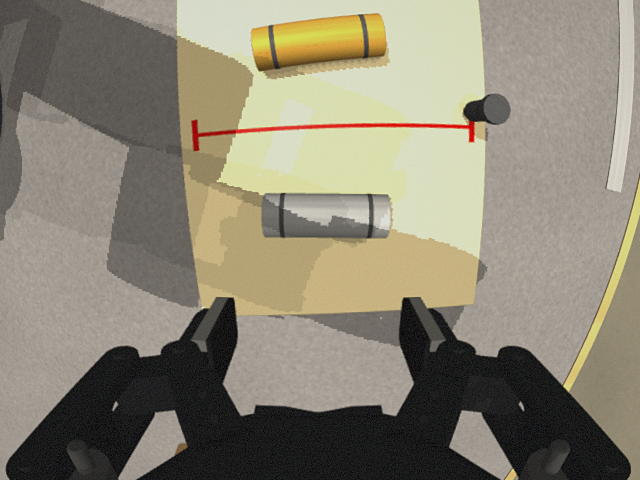

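The wrist view shows the line from (196,135) to (472,131), the steel roller spanning (263–390, 194–238), and the punch at (490,108).

```bash
cat >> h.py <<'E'
def castw(f,uv,z):
    uv=np.atleast_2d(uv).astype(float); F=240/np.tan(np.radians(f["fov_y"])/2)
    T=f["world_from_camera"]; p=(uv-[f["cx"],f["cy"]])/F; r=np.linalg.norm(p,axis=1)[:,None]+1e-9
    d=np.c_[p/r*np.sin(r),np.cos(r)]@T[:3,:3].T
    return (T[:3,3]+d*((z-T[2,3])/d[:,2])[:,None])[:,:2]
def wrist(box_line,box_st,show=None):
    f=grab_frame("wrist"); h=cv2.cvtColor(f["image"],cv2.COLOR_BGR2HSV).astype(int)
    def reg(m,b):
        x0,y0,x1,y1=b; k=np.zeros((480,640),np.uint8); k[y0:y1,x0:x1]=m[y0:y1,x0:x1]; return k
    R=reg(((h[...,0]<6)|(h[...,0]>174))&(h[...,1]>140)&(h[...,2]>60),box_line)
    S=reg(h[...,1]<40,box_st); S=cv2.morphologyEx(S,cv2.MORPH_CLOSE,np.ones((5,5),np.uint8)); S=cv2.morphologyEx(S,cv2.MORPH_OPEN,np.ones((7,7),np.uint8))
    if show:
        o=f["image"].copy(); o[S>0]=(255,0,255); o[R>0]=(255,255,0); cv2.imwrite(show,o)
    v,u=np.nonzero(R); P=castw(f,np.c_[u,v],.03); t=P@[np.cos(.209),np.sin(.209)]; 
    mid=None; g=(t>t.min()+.01)&(t<t.max()-.01)
    a=np.polyfit(P[g,0],P[g,1],1); ly=np.arctan(a[0])
    cols=[c for c in np.unique(np.nonzero(S)[1]) ]; 
    M=[];W=[]
    for c in cols[8:-8]:
        r=np.nonzero(S[:,c])[0]; M.append((c,(r[0]+r[-1])/2)); W.append(r[-1]-r[0]+1)
    W=np.array(W); M=np.array(M); ok=abs(W-np.median(W))<=2; Q=castw(f,M[ok],.05)
    b=np.polyfit(Q[:,0],Q[:,1],1); ry=np.arctan(b[0])
    e=castw(f,[(cols[0],M[0,1]),(cols[-1],M[-1,1])],.055); cx=e[:,0].mean(); c=np.array([cx,np.polyval(b,cx)])
    n=np.array([-np.sin(ly),np.cos(ly)]); l0=np.array([cx,np.polyval(a,cx)])
    print("line yaw",np.degrees(ly).round(2),"roller",c.round(4),"yaw",np.degrees(ry).round(2),"len",np.linalg.norm(e[1]-e[0]).round(4),"dist to line mm",((c-l0)@n*1e3).round(2),"used",ok.sum(),len(ok),"w",np.median(W))
E
python3 - <<'E'
from h import *
wrist((185,110,460,160),(245,175,410,255),"pics/w1m.png")
s=get_state(); from scipy.spatial.transform import Rotation as R
print(R.from_rotvec(s["tool_rot"]).as_matrix().round(4))
E
```

```text
line yaw 12.52 roller [ 0.5685 -0.0418] yaw 10.1 len 0.1307 dist to line mm -79.54 used 117 132 w 43.0
[[-1.783e-01  9.840e-01 -2.000e-04]
 [ 9.840e-01  1.783e-01  1.000e-04]
 [ 1.000e-04 -1.000e-04 -1.000e+00]]
```

View pics/w1m.png

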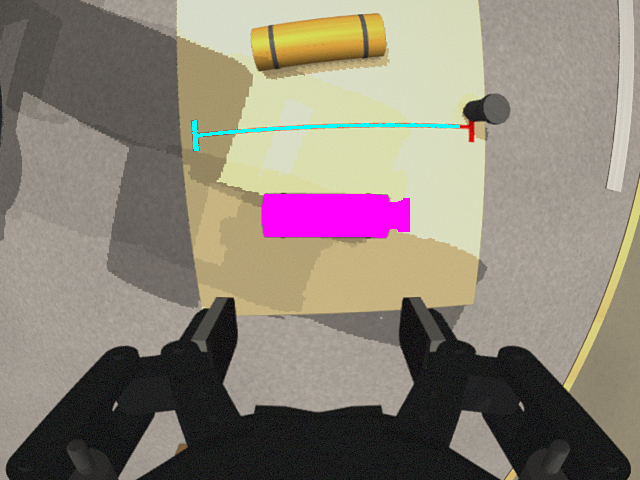

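Emit:
apply_moves:
  rows: "-4.3 7 0 0;0 0 25 0;0 0 25 0;0 0 25 0;0 0 25 0;0 0 20 0;0 0 10 0;0 0 0 0;0 0 0 0"

```text
time_s: 3.47
eef_pos: [0.5613, -0.0515, 0.0946]
tool_rot: [2.01, 2.414, 0.0]
force: [-0.6, -0.1, 1.8]
opening: 0.804
gripper_force: 0.0
```

Emit:
apply_moves:
  rows: "0 0 2 0;0 0 2 0;0 0 2 0;0 0 2 0;0 0 0 0;0 0 0 0"

```text
time_s: 3.97
eef_pos: [0.5608, -0.0513, 0.0863]
tool_rot: [2.009, 2.415, -0.0]
force: [0.6, 0.5, -0.1]
opening: 0.805
gripper_force: 0.0
```

Emit:
apply_moves:
  rows: "0 0 1 0;0 0 1 0;0 0 0 0"

```text
time_s: 4.22
eef_pos: [0.5608, -0.0513, 0.0841]
tool_rot: [-2.009, -2.415, 0.0]
force: [-0.5, -0.4, 0.2]
opening: 0.798
gripper_force: 0.0
```

Emit:
apply_moves:
  rows: "0 0 1 0;0 0 0.5 0;0 0 0 0"

```text
time_s: 4.47
eef_pos: [0.5608, -0.0513, 0.0825]
tool_rot: [-2.009, -2.415, 0.0]
force: [-1.0, 0.3, 0.2]
opening: 0.803
gripper_force: 0.0
```

Emit:
apply_moves:
  rows: "0 0 1 0;0 0 0 0;0 0 0 0"

```text
time_s: 4.72
eef_pos: [0.5608, -0.0513, 0.0816]
tool_rot: [-2.009, -2.415, 0.0]
force: [-0.0, 0.2, 0.0]
opening: 0.8
gripper_force: 0.0
```

Emit:
apply_moves:
  rows: "0 0 1 0;0 0 1 0;0 0 0 0"

```text
time_s: 4.97
eef_pos: [0.5607, -0.0513, 0.0795]
tool_rot: [-2.009, -2.415, 0.0]
force: [1.6, -0.9, -0.4]
opening: 0.801
gripper_force: 0.0
```

Emit:
apply_moves:
  rows: "0 0 1 0;0 0 0 0"

```text
time_s: 5.13
eef_pos: [0.5608, -0.0513, 0.0785]
tool_rot: [-2.009, -2.415, 0.0]
force: [-1.0, 0.3, -0.2]
opening: 0.799
gripper_force: 0.0
```

Emit:
apply_moves:
  rows: "0 0 1 0;0 0 0 0"

```text
time_s: 5.3
eef_pos: [0.5608, -0.0513, 0.0775]
tool_rot: [-2.009, -2.415, 0.0]
force: [-0.3, 0.5, 0.4]
opening: 0.804
gripper_force: 0.0
```

Emit:
apply_moves:
  rows: "0 0 0.5 0;0 0 0 0"

```text
time_s: 5.47
eef_pos: [0.5608, -0.0513, 0.0771]
tool_rot: [-2.009, -2.415, 0.0]
force: [0.1, 0.9, 0.2]
opening: 0.798
gripper_force: 0.0
```

Emit:
apply_moves:
  rows: "0 0 0.5 0;0 0 0 0"

```text
time_s: 5.63
eef_pos: [0.5608, -0.0513, 0.0766]
tool_rot: [-2.009, -2.415, 0.0]
force: [0.0, 0.5, 0.1]
opening: 0.799
gripper_force: 0.0
```

Emit:
apply_moves:
  rows: "0 0 0.5 0;0 0 0 0"

```text
time_s: 5.8
eef_pos: [0.5608, -0.0513, 0.0761]
tool_rot: [-2.009, -2.415, 0.0]
force: [-0.2, 0.3, -0.3]
opening: 0.803
gripper_force: 0.0
```

Emit:
apply_moves:
  rows: "0 0 0.5 0;0 0 0 0"

```text
time_s: 5.97
eef_pos: [0.5608, -0.0513, 0.0756]
tool_rot: [-2.009, -2.415, 0.0]
force: [0.0, 0.5, -1.2]
opening: 0.797
gripper_force: 0.0
```

Emit:
apply_moves:
  rows: "0 0 0.5 0;0 0 0 0"

```text
time_s: 6.13
eef_pos: [0.5608, -0.0513, 0.0751]
tool_rot: [-2.009, -2.415, 0.0]
force: [0.3, -0.3, -0.6]
opening: 0.799
gripper_force: 0.0
```

Emit:
apply_moves:
  rows: "0 0 0.5 0;0 0 0 0"

```text
time_s: 6.3
eef_pos: [0.5608, -0.0513, 0.0746]
tool_rot: [-2.009, -2.415, 0.0]
force: [0.6, 1.1, 0.2]
opening: 0.801
gripper_force: 0.0
```

Emit:
apply_moves:
  rows: "0 0 0.5 0;0 0 0 0"

```text
time_s: 6.47
eef_pos: [0.5608, -0.0513, 0.0741]
tool_rot: [-2.009, -2.415, 0.0]
force: [0.1, -0.2, 0.6]
opening: 0.799
gripper_force: 0.0
```

Run:
```python
from h import *
a=grab_frame("wrist")["image"][150:450,120:520]; b=grab_frame("scene")["image"][120:320,200:480]
cv2.imwrite("pics/c1.png",np.hstack([a,cv2.resize(b,(400,300))]))
```

```text
(no output)
```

View pics/c1.png

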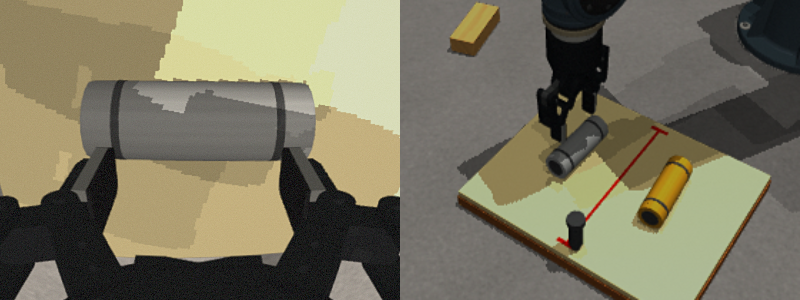

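Fingers are over the near edge of the roller: tip front edges at about (222,298) and (410,298), roller silhouette rows 230–310. I'll check the tips' offset against the roller numerically.

Run:
```python
from h import *
f=grab_frame("wrist"); s=get_state(); p=s["eef_pos"][:2]; X=np.array([-.178,.984]);Y=np.array([.984,.178])
print(f["world_from_camera"][:3,3])
for uv in [(222,298),(410,298)]:
    q=castw(f,uv,.072)[0]-p; print("tipfront",(q@X*1e3).round(1),(q@Y*1e3).round(1))
for u in (220,318,415):
    # row mid of roller silhouette
    for v in (230,310):
        q=castw(f,(u,v),.05)[0]-p; print(u,v,(q@X*1e3).round(1),(q@Y*1e3).round(1))
for u in (200,435):
    q=castw(f,(u,270),.055)[0]-p; print("end",(q@Y*1e3).round(1))
```

```text
[0.54805668 0.02157419 0.22327459]
tipfront 2.4 -43.3
tipfront 2.8 42.8
220 230 28.8 -47.8
220 310 -15.2 -51.5
318 230 28.9 0.6
318 310 -14.0 0.8
415 230 29.3 48.4
415 310 -14.7 52.5
end -58.5
end 59.2
```

Run:
```python
from h import *
a=grab_frame("wrist")["image"]; a=np.hstack([a[270:390,175:265],a[270:390,370:460]])
cv2.imwrite("pics/c2.png",cv2.resize(np.clip(a.astype(float)*1.8,0,255).astype(np.uint8),None,fx=4,fy=4,interpolation=cv2.INTER_NEAREST))
```

```text
(no output)
```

View pics/c2.png

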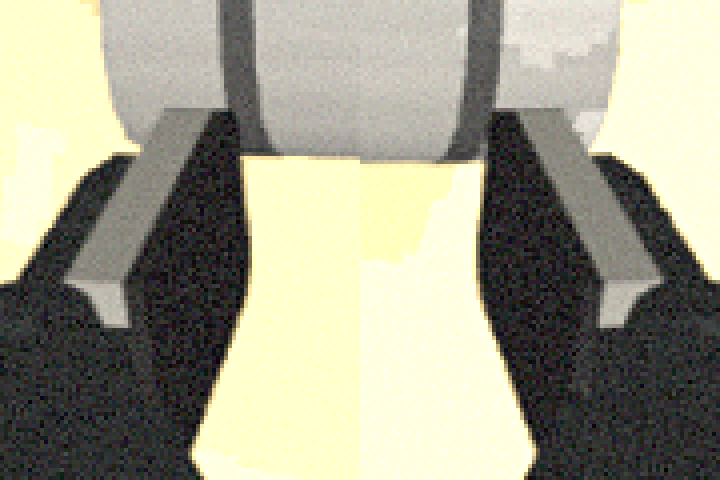

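Grey front strip plus black pad: the tip's lower edge runs from (235,297) in front to (237,340) at the back. I'll solve for the height at which this edge is 22 mm long.

Run:
```python
from h import *
f=grab_frame("wrist"); s=get_state(); p=s["eef_pos"][:2]; X=np.array([-.178,.984]);Y=np.array([.984,.178])
for z in (.066,.07,.074,.08,.086,.09):
    a=castw(f,[(235,297),(237,340),(491.5-0,297)],z)-p; print(z,(a@X*1e3).round(1),(a@Y*1e3).round(1))
```

```text
0.066 [  0.3 -23.7  -0.9] [-38.6 -39.7  88.1]
0.07 [  2.2 -21.2   1. ] [-37.6 -38.7  85.9]
0.074 [  4.  -18.7   2.9] [-36.7 -37.7  83.7]
0.08 [  6.8 -15.    5.8] [-35.2 -36.2  80.3]
0.086 [  9.6 -11.2   8.6] [-33.7 -34.6  77. ]
0.09 [11.5 -8.8 10.5] [-32.7 -33.6  74.8]
```

Tips are at z ≈ 0.086, centred on the TCP, with 15 mm left to contact.

Emit:
apply_moves:
  rows: "0.5 0 3 0;0.5 0 3 0;0 0 3 0;0 0 1 0;0 0 0 0"

```text
time_s: 7.13
eef_pos: [0.5604, -0.0503, 0.0637]
tool_rot: [-2.009, -2.415, 0.001]
force: [-0.3, 0.5, -0.4]
opening: 0.798
gripper_force: 0.0
```

Emit:
apply_moves:
  rows: "0 0 1 0;0 0 0 0"

```text
time_s: 7.3
eef_pos: [0.5607, -0.0503, 0.0631]
tool_rot: [-2.009, -2.415, 0.0]
force: [0.4, -0.3, 0.4]
opening: 0.801
gripper_force: 0.0
```

Emit:
apply_moves:
  rows: "0 0 1 0;0 0 0 0"

```text
time_s: 7.47
eef_pos: [0.5607, -0.0503, 0.0621]
tool_rot: [2.009, 2.415, 0.0]
force: [1.5, 0.1, -0.1]
opening: 0.802
gripper_force: 0.0
```

Emit:
apply_moves:
  rows: "0 0 0.7 0;0 0 0 0"

```text
time_s: 7.63
eef_pos: [0.5606, -0.0503, 0.0614]
tool_rot: [-2.009, -2.415, 0.0]
force: [-0.6, -0.0, -0.5]
opening: 0.796
gripper_force: 0.0
```

Emit:
apply_moves:
  rows: "0 0 0.7 0;0 0 0 0"

```text
time_s: 7.8
eef_pos: [0.5606, -0.0503, 0.0607]
tool_rot: [-2.009, -2.415, 0.0]
force: [0.0, -0.2, 0.2]
opening: 0.797
gripper_force: 0.0
```

Emit:
apply_moves:
  rows: "0 0 0.5 0;0 0 0 0"

```text
time_s: 7.97
eef_pos: [0.5606, -0.0503, 0.0602]
tool_rot: [-2.009, -2.415, 0.0]
force: [0.2, -0.7, -0.5]
opening: 0.802
gripper_force: 0.0
```

Emit:
apply_moves:
  rows: "0 0 0.5 0;0 0 0 0"

```text
time_s: 8.13
eef_pos: [0.5606, -0.0503, 0.0597]
tool_rot: [-2.009, -2.415, 0.0]
force: [-0.2, -0.2, 0.6]
opening: 0.801
gripper_force: 0.0
```

Emit:
apply_moves:
  rows: "0 0 0.5 0;0 0 0 0"

```text
time_s: 8.3
eef_pos: [0.5606, -0.0503, 0.0592]
tool_rot: [-2.009, -2.415, 0.0]
force: [-0.9, 0.3, -0.6]
opening: 0.804
gripper_force: 0.0
```

Emit:
apply_moves:
  rows: "0 0 0.5 0;0 0 0 0"

```text
time_s: 8.47
eef_pos: [0.5606, -0.0503, 0.0587]
tool_rot: [-2.009, -2.415, 0.0]
force: [-0.0, -0.8, -0.8]
opening: 0.799
gripper_force: 0.0
```

Emit:
apply_moves:
  rows: "0 0 0.5 0;0 0 0 0"

```text
time_s: 8.63
eef_pos: [0.5606, -0.0503, 0.0582]
tool_rot: [-2.009, -2.415, 0.0]
force: [-0.4, 0.4, -0.1]
opening: 0.797
gripper_force: 0.0
```

Emit:
apply_moves:
  rows: "0 0 0.5 0;0 0 0 0"

```text
time_s: 8.8
eef_pos: [0.5607, -0.0503, 0.0577]
tool_rot: [-2.009, -2.415, 0.0]
force: [-0.8, -0.5, -0.3]
opening: 0.798
gripper_force: 0.0
```

Run:
```python
from h import *
a=grab_frame("wrist")["image"][200:440,120:520]
b=grab_frame("scene")["image"][150:270,240:440]
cv2.imwrite("pics/c3.png",np.vstack([a,cv2.resize(b,(400,240),interpolation=cv2.INTER_NEAREST)]))
```

```text
(no output)
```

View pics/c3.png

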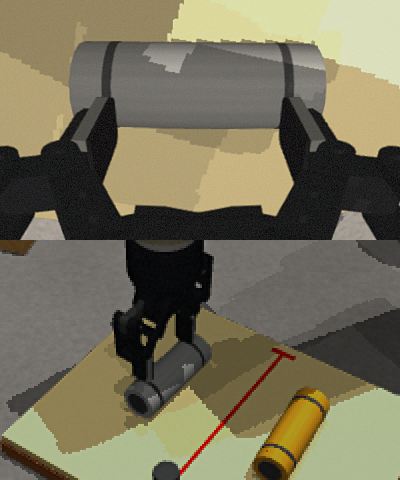

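The wrist view shows the tips almost on the roller (front edge at row 297, roller rows 241–328). I'll continue down slowly.

Emit:
apply_moves:
  rows: "0 0 0.5 0;0 0 0 0"

```text
time_s: 9.07
eef_pos: [0.5606, -0.0503, 0.0572]
tool_rot: [-2.009, -2.415, 0.0]
force: [-0.4, 0.2, -0.1]
opening: 0.799
gripper_force: 0.0
```

Emit:
apply_moves:
  rows: "0 0 0.5 0;0 0 0 0"

```text
time_s: 9.23
eef_pos: [0.5606, -0.0503, 0.0567]
tool_rot: [-2.009, -2.415, 0.0]
force: [0.8, -0.9, 0.0]
opening: 0.801
gripper_force: 0.0
```

Emit:
apply_moves:
  rows: "0 0 0.5 0;0 0 0 0"

```text
time_s: 9.4
eef_pos: [0.5606, -0.0503, 0.0562]
tool_rot: [-2.009, -2.415, 0.0]
force: [-0.3, -0.5, 0.1]
opening: 0.801
gripper_force: 0.0
```

Emit:
apply_moves:
  rows: "0 0 0.5 0;0 0 0 0"

```text
time_s: 9.57
eef_pos: [0.5607, -0.0503, 0.0557]
tool_rot: [2.009, 2.415, 0.0]
force: [-0.5, -0.0, -0.0]
opening: 0.804
gripper_force: 0.0
```

Emit:
apply_moves:
  rows: "0 0 0.5 0;0 0 0 0"

```text
time_s: 9.73
eef_pos: [0.5607, -0.0504, 0.0556]
tool_rot: [2.009, 2.415, -0.0]
force: [-2.1, -0.2, 5.6]
opening: 0.8
gripper_force: 2.0
```

Emit:
apply_moves:
  rows: "0 0 0.5 0;0 0 0 0"

```text
time_s: 9.9
eef_pos: [0.5608, -0.0504, 0.0555]
tool_rot: [2.009, 2.415, 0.0]
force: [-2.7, 0.2, 9.0]
opening: 0.8
gripper_force: 4.6
```

Emit:
apply_moves:
  rows: "0 0 0.5 0;0 0 0 0"

```text
time_s: 10.07
eef_pos: [0.5609, -0.0505, 0.0554]
tool_rot: [2.009, 2.415, 0.0]
force: [-4.8, -0.7, 15.1]
opening: 0.802
gripper_force: 7.1
```

Run:
```python
from h import *
f=grab_frame("wrist"); s=get_state(); p=s["eef_pos"]; X=np.array([-.178,.984]);Y=np.array([.984,.178])
h=cv2.cvtColor(f["image"],cv2.COLOR_BGR2HSV)
col=h[200:400,318]; print([(200+i,int(c[1]),int(c[2])) for i,c in enumerate(col) if 25<=i<150][::4])
cl=f["image"][280:350:3,222].mean(1).round(); print(cl); print(f["image"][280:350:3,208:240:3].mean(2).round().astype(int))
```

```text
[(225, 75, 220), (229, 72, 220), (233, 71, 222), (237, 73, 221), (241, 94, 146), (245, 9, 87), (249, 20, 89), (253, 16, 98), (257, 15, 102), (261, 17, 104), (265, 15, 104), (269, 20, 114), (273, 18, 114), (277, 14, 108), (281, 13, 117), (285, 15, 117), (289, 11, 116), (293, 13, 118), (297, 11, 117), (301, 17, 119), (305, 23, 113), (309, 16, 112), (313, 22, 116), (317, 9, 108), (321, 17, 107), (325, 18, 101), (329, 8, 92), (333, 90, 147), (337, 92, 147), (341, 87, 147), (345, 93, 146), (349, 91, 180)]
[50. 59. 53. 54. 48. 50. 74. 77. 80. 68. 34. 24. 19. 16. 27. 33. 25. 16.
 15. 30. 17. 16. 19. 30.]
[[113 113 112 119  63  51  52  88 112 109 113]
 [113 115 117 114  60  51  55  92 115 115 113]
 [109 111 113 113  60  58  60  93 111 114 117]
 [114 109 112 112  60  56  51  92 109 113 113]
 [113 109 110 113  60  50  50  95 109 115 111]
 [113 111 109 114  57  52  54  93 114 112 113]
 [113 112 107  80  79  80  75  30  19 113 109]
 [106 109  77  73  79  79  39  21  24 111 107]
 [108 101  73  79  80  80  20  25  25  99 111]
 [109  76  77  75  74  35  24  30  17  76 108]
 [ 67  78  75  76  80  23  27  10  26  60 107]
 [ 77  76  72  78  25   4  26  26  23  50 106]
 [ 79  78  75  76  15  13   5  21  17  38 102]
 [ 77  76  79  34  26  15  23  17  28  14 101]
 [ 78  78  67  27  29  28  31  14  25  20  99]
 [ 75  76  37  30  21  19   7  15  26  25  94]
 [ 76  67  21  30  29  16   6  11  10  13  82]
 [ 78  23  19  26  24  18  22  16  25  23 155]
 [ 66  29  23  28   6  23  14   5  23  20 144]
 [ 20  21   5  20  25  16  14  12  11   2 140]
 [ 25  23  19  20  18  13  11  26  16  27 144]
 [ 34  15  20  14  15  19  25  32  18  27 158]
 [ 28  22  19  26  22  15  21  20  12  42 154]
 [ 22  32  22  32  26   9  24  18   7 134 157]]
```

Contact at TCP z ≈ 0.0557. I'll ease to about 7 N and make the first stroke.

Emit:
apply_moves:
  rows: "0 0 -0.7 0;2 0 0 0;3 0 0 0;3 0 0 0;3 0 0 0;3 0 0 0;3 0 0 0;3 0 0 0;3 0 0 0;3 0 0 0;2 0 0 0;0 0 0 0"

```text
time_s: 11.12
eef_pos: [0.5559, -0.0224, 0.0554]
tool_rot: [2.008, 2.415, 0.001]
force: [-0.1, 1.4, 5.4]
opening: 0.796
gripper_force: 3.1
```

Run:
```python
from h import *
f=grab_frame("wrist"); p=get_state()["eef_pos"]; X=np.array([-.178,.984]);Y=np.array([.984,.178])
h=cv2.cvtColor(f["image"],cv2.COLOR_BGR2HSV).astype(int)
for u in (280,300,318,340,360):
    c=cv2.blur(h[...,1].astype(np.uint8),(9,1))[200:420,u]; i=np.nonzero(c<42)[0]+200
    q=castw(f,(u,(i[0]+i[-1])/2),.05)[0]; print(i[0],i[-1],len(i),q.round(4),((q-p[:2])@X*1e3).round(1))
```

```text
273 408 85 [ 0.5424 -0.0466] -21.3
273 416 85 [ 0.5523 -0.047 ] -23.4
273 356 84 [ 0.5578 -0.029 ] -6.7
273 356 84 [ 0.568  -0.0272] -6.7
273 356 84 [ 0.5772 -0.0256] -6.8
```

Emit:
apply_moves:
  rows: "0 0 -4 0;-7 0 0 0;-7 0 0 0;0 0 0 0;0 0 3 0;0 0 1 0;0 0 0 0"

```text
time_s: 11.75
eef_pos: [0.5583, -0.0368, 0.0555]
tool_rot: [2.009, 2.415, 0.0]
force: [-2.9, -0.6, 9.5]
opening: 0.8
gripper_force: 4.9
```

Emit:
apply_moves:
  rows: "2 0 0 0;3 0 0 -0.005;3 0 0 -0.005;3 0 0 -0.005;3 0 0 -0.005;3 0 0 -0.005;3 0 0 -0.005;3 0 0 -0.005;3 0 0 0;2 0 0 0;0 0 0 0"

```text
time_s: 12.67
eef_pos: [0.5533, -0.0088, 0.0555]
tool_rot: [1.965, 2.449, 0.002]
force: [2.7, 1.4, 5.9]
opening: 0.797
gripper_force: 3.2
```

```bash
cat >> h.py <<'E'
def look(us=(290,305,320,335,350)):
    from scipy.spatial.transform import Rotation as Ro
    f=grab_frame("wrist"); s=get_state(); p=s["eef_pos"][:2]; X=Ro.from_rotvec(s["tool_rot"]).as_matrix()[:2,0]
    h=cv2.cvtColor(f["image"],cv2.COLOR_BGR2HSV).astype(int); b=cv2.blur(h[...,1].astype(np.uint8),(9,1)); Q=[]
    for u in us:
        i=np.nonzero(b[:,u]<42)[0]; g=np.split(i,np.nonzero(np.diff(i)>2)[0]+1); g=max((k for k in g if k[0]<330),key=len)
        Q.append(castw(f,(u,(g[0]+g[-1])/2),.05)[0]); e=(g[0],g[-1])
    Q=np.array(Q); a=np.polyfit(Q[:,0],Q[:,1],1); m=Q.mean(0)
    R=((h[...,0]<6)|(h[...,0]>174))&(h[...,1]>140)&(h[...,2]>60); v,u=np.nonzero(R); k=(u>200)&(u<440)&(v<330); 
    print("tool yaw",np.degrees(np.arctan2(-X[0],X[1])).round(2),"roller",m.round(4),"yaw",np.degrees(np.arctan(a[0])).round(2),"rel x",((m-p)@X*1e3).round(1),"rows",e)
    if k.sum()>50:
        P=castw(f,np.c_[u,v][k],.03); l=np.polyfit(P[:,0],P[:,1],1); print("line yaw",np.degrees(np.arctan(l[0])).round(2),"dist mm",((m[1]-np.polyval(l,m[0]))*1e3*np.cos(np.arctan(l[0]))).round(1))
E
python3 -c "from h import *; look()"
```

```text
tool yaw 12.5 roller [ 0.5565 -0.0155] yaw 9.62 rel x -7.1 rows (np.int64(275), np.int64(357))
line yaw 12.51 dist mm -51.3
```

Emit:
apply_moves:
  rows: "0 0 -4 0;-14 0 0 0;0 0 0 0;0 0 0 0"

```text
time_s: 13.05
eef_pos: [0.5555, -0.0235, 0.0588]
tool_rot: [-1.968, -2.448, 0.0]
force: [0.1, -0.2, -0.4]
opening: 0.796
gripper_force: 0.0
```

```bash
python3 -c "
from h import *; look((250,270,290,320,350,370,390))
f=grab_frame('wrist');b=cv2.blur(f['image'],(5,1)).astype(int)
for u in range(210,440,10):
    i=np.nonzero(cv2.cvtColor(f['image'],cv2.COLOR_BGR2HSV)[:,u,1][200:330]<42)[0]; print(u,200+i[0] if len(i) else None,end='; ')
"
```

```text
tool yaw 12.44 roller [ 0.5555 -0.0157] yaw 10.02 rel x 7.3 rows (np.int64(244), np.int64(327))
line yaw 12.59 dist mm -51.2
210 237; 220 237; 230 238; 240 238; 250 239; 260 239; 270 239; 280 240; 290 240; 300 241; 310 241; 320 242; 330 242; 340 243; 350 243; 360 244; 370 244; 380 245; 390 245; 400 245; 410 246; 420 246; 430 247;
```

The rolling works: 51 mm left to the line. The roller's yaw stays at 10.0° against 12.5° for the line, so the light twist slipped. I'll try a twist with fingers at full spread for more leverage and a firmer press.

Emit:
apply_moves:
  rows: "7 0 0 0.042;0 0 0 0;0 0 0 0;0 0 2 0;0 0 1 0;0 0 0 0"
  claw: 1

```text
time_s: 13.65
eef_pos: [0.5539, -0.0161, 0.0557]
tool_rot: [-2.017, -2.408, 0.0]
force: [-0.1, -0.9, -0.4]
opening: 1.002
gripper_force: 0.0
```

Emit:
apply_moves:
  rows: "0 0 1 0;0 0 1 0;0 0 0 0"

```text
time_s: 13.9
eef_pos: [0.554, -0.016, 0.0538]
tool_rot: [-2.017, -2.408, 0.0]
force: [-0.3, 0.3, -0.6]
opening: 1.002
gripper_force: 0.0
```

Emit:
apply_moves:
  rows: "0 0 1 0;0 0 0 0"

```text
time_s: 14.07
eef_pos: [0.554, -0.016, 0.0528]
tool_rot: [-2.018, -2.408, 0.0]
force: [0.3, 0.8, -0.4]
opening: 0.998
gripper_force: 0.0
```

Emit:
apply_moves:
  rows: "0 0 1 0;0 0 0 0"

```text
time_s: 14.23
eef_pos: [0.554, -0.0159, 0.0519]
tool_rot: [-2.018, -2.408, 0.0]
force: [-0.4, 0.7, 0.0]
opening: 1.0
gripper_force: 0.0
```

Emit:
apply_moves:
  rows: "0 0 1 0;0 0 0 0"

```text
time_s: 14.4
eef_pos: [0.554, -0.0159, 0.0509]
tool_rot: [-2.017, -2.408, 0.0]
force: [-0.5, 0.4, -0.9]
opening: 0.995
gripper_force: 0.0
```

Emit:
apply_moves:
  rows: "0 0 0.7 0;0 0 0 0"

```text
time_s: 14.57
eef_pos: [0.554, -0.016, 0.0502]
tool_rot: [-2.018, -2.408, 0.0]
force: [-0.1, 0.7, -0.2]
opening: 0.996
gripper_force: 0.0
```

Emit:
apply_moves:
  rows: "0 0 0.7 0;0 0 0 0"

```text
time_s: 14.73
eef_pos: [0.5541, -0.016, 0.0497]
tool_rot: [2.018, 2.408, 0.0]
force: [-0.1, -0.3, 1.4]
opening: 1.0
gripper_force: 0.9
```

Emit:
apply_moves:
  rows: "0 0 0.8 0;0 0 0.8 0;0 0 0 -0.012;0 0 0 -0.012;0 0 0 -0.012;0 0 0 -0.012;0 0 0 0"

```text
time_s: 15.32
eef_pos: [0.5548, -0.0162, 0.0494]
tool_rot: [1.958, 2.455, 0.002]
force: [-4.0, 0.0, 17.4]
opening: 1.0
gripper_force: 8.5
```

```bash
python3 -c "
from h import *; look((255,270,290,320,350,370,385))"
```

```text
tool yaw 12.82 roller [ 0.5564 -0.0156] yaw 12.78 rel x 0.2 rows (np.int64(263), np.int64(349))
line yaw 12.58 dist mm -51.4
```

The twist held: roller yaw 12.8° against the line's 12.6°. Next, roll the remaining 51 mm at light pressure.

Emit:
apply_moves:
  rows: "0 0 -0.9 0;3 0 0 0;3 0 0 0;3 0 0 0;3 0 0 0;3 0 0 0;1 0 0 0;0 0 0 0;0 0 -4 0;-7 0 0 0;-8 0 0 0;0 0 0 0;0 0 3 0;0 0 1 0;0 0 0 0"

```text
time_s: 16.62
eef_pos: [0.554, -0.0153, 0.0495]
tool_rot: [1.959, 2.455, 0.0]
force: [-3.3, -0.9, 12.4]
opening: 0.999
gripper_force: 6.0
```

```bash
python3 -c "
from h import *; look((255,270,290,320,350,370,385))"
```

```text
tool yaw 12.82 roller [ 0.554  -0.0075] yaw 12.57 rel x 7.4 rows (np.int64(248), np.int64(335))
line yaw 12.56 dist mm -43.0
```

Emit:
apply_moves:
  rows: "0 0 -0.3 0;3 0 0 0;3 0 0 0;3 0 0 0;3 0 0 0;3 0 0 0;3 0 0 0;3 0 0 0;3 0 0 0;3 0 0 0;1 0 0 0;0 0 0 0;0 0 -4 0;-7 0 0 0;-7 0 0 0;0 0 0 0;0 0 3 0;0 0 1 0;0 0 0 0"

```text
time_s: 18.25
eef_pos: [0.5509, -0.0015, 0.0496]
tool_rot: [1.959, 2.455, 0.0]
force: [-2.3, -0.4, 8.2]
opening: 1.004
gripper_force: 4.5
```

Emit:
apply_moves:
  rows: "3 0 0 0;3 0 0 0;3 0 0 0;3 0 0 0;3 0 0 0;3 0 0 0;3 0 0 0;3 0 0 0;3 0 0 0;1 0 0 0;0 0 0 0;0 0 -4 0;-7 0 0 0;-7 0 0 0;0 0 0 0;0 0 3 0;0 0 1 0;0 0 0 0"

```text
time_s: 19.75
eef_pos: [0.5478, 0.0122, 0.0496]
tool_rot: [1.959, 2.455, 0.0]
force: [-2.8, -0.6, 9.5]
opening: 1.003
gripper_force: 4.5
```

```bash
python3 -c "
from h import *; look((255,270,290,320,350,370,385))"
```

```text
tool yaw 12.82 roller [0.5476 0.0203] yaw 12.32 rel x 7.9 rows (np.int64(247), np.int64(334))
line yaw 12.48 dist mm -15.5
```

Emit:
apply_moves:
  rows: "3 0 0 0;3 0 0 0;3 0 0 0;3 0 0 0;3 0 0 0;3 0 0 0;3 0 0 0;3 0 0 0;3 0 0 0;3 0 0 0;0 0 0 0;0 0 -2 0;0 0 -20 0;0 0 -30 0;0 0 -40 0;0 0 -40 0;-30 0 -20 0;-40 0 0 0;0 0 0 0;0 0 0 0"

```text
time_s: 21.47
eef_pos: [0.5565, -0.0281, 0.201]
tool_rot: [-1.962, -2.453, 0.0]
force: [0.2, 0.8, 0.0]
opening: 0.999
gripper_force: 0.0
```

Run:
```python
from h import *
f=grab_frame("wrist"); cv2.imwrite("pics/w5.png",f["image"])
f=grab_frame("scene"); cv2.imwrite("pics/s5.png",f["image"])
```

```text
(no output)
```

View pics/w5.png

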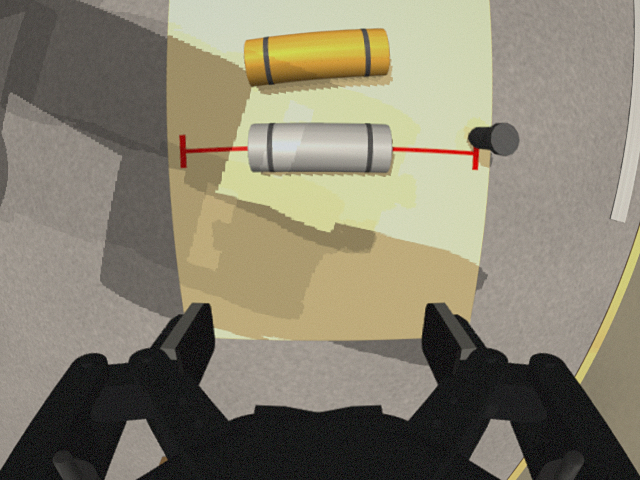

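The roller (248–392, 123–173) sits on the line (ends at (183,151) and (475,155)). Brass roller and punch look undisturbed. Now measure the residual.

Run:
```python
from h import *
f=grab_frame("wrist"); h=cv2.cvtColor(f["image"],cv2.COLOR_BGR2HSV).astype(int)
R=((h[...,0]<6)|(h[...,0]>174))&(h[...,1]>120)&(h[...,2]>60); R[:120]=0;R[180:]=0
v,u=np.nonzero(R); k=((u>192)&(u<246))|((u>394)&(u<466)); P=castw(f,np.c_[u,v][k],.03); l=np.polyfit(P[:,0],P[:,1],1)
s=f["image"].astype(int); sat=s[...,1]-s[...,0]  # G-B: board >> steel
Q=[]
for c in range(256,386,6):
    i=np.nonzero(cv2.blur(h[...,1].astype(np.uint8),(5,1))[105:200,c]<42)[0]+105
    g=max(np.split(i,np.nonzero(np.diff(i)>2)[0]+1),key=len); 
    if len(g)>40: Q.append((c,(g[0]+g[-1])/2,len(g)))
Q=np.array(Q); print(Q[::3].tolist()); ok=abs(Q[:,2]-np.median(Q[:,2]))<=2; W=castw(f,Q[ok,:2],.05); a=np.polyfit(W[:,0],W[:,1],1); x=W[:,0].mean()
print(ok.sum(),"yaws",np.degrees(np.arctan([l[0],a[0]])).round(2),"dist",((np.polyval(a,x)-np.polyval(l,x))*976).round(2))
for n in ("scene",):
    f=grab_frame(n); F=f["image"]
    rep(f,"steel",(320,190,385,270),.05)
```

```text
[[256.0, 149.5, 48.0], [274.0, 149.5, 48.0], [292.0, 149.5, 48.0], [310.0, 149.5, 48.0], [328.0, 149.5, 48.0], [346.0, 149.5, 48.0], [364.0, 150.0, 49.0], [382.0, 150.5, 48.0]]
20 yaws [12.56 12.49] dist 0.98
steel 665 mid [0.5355 0.0299] mean [0.5356 0.0299] yaw 14.62 len 0.1229 wid 0.043
```

```bash
python3 -c "from rig import *; print(finish_job())"
```

```text
the job is handed in; nothing more can be done
None
```

The steel roller now rests along the red line, its middle about 1 mm from the line and within about 0.1° of parallel by the wrist camera. The brass roller and punch looked undisturbed in the last wrist picture; the arm never went near the wooden block or the tin, and the job is handed in. One firmer press of about 17 N was needed partway to turn the roller parallel to the line.

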